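# Put the solvent cans and tins back in order on the bench shelf

### The arm

A 6-joint arm with a two-finger parallel gripper is mounted at the origin on the work surface. World frame = base frame: x ahead of the robot, y to its left, z up, the work surface at z = 0. Lengths are in mm, angles in rad, forces in N, time in s.
With the tool pointing down it reaches from about 300 to 775 mm from the base axis. Payload 14.6 kg.
Tool frame: the origin (TCP) lies at the very end of the fingers, on their centre line; the grasp point (between the pads) lies 19 mm behind it (grip_point_offset is the distance from the TCP to the grasp point, in mm); z points along the fingers, y is the line along which they close (so a half turn about z gives the same grasp; the last joint's range is limited). The gripper opens to 94 mm and grips with 3 to 60 N. Pads are 16 mm wide; open, the fingers measure 119 mm over their backs; the gripper's body (75 mm by 177 mm) begins 78 mm behind the grasp point.
Start: joints at [1.204, 0.3, 1.521, -0, 1.321, -0.067], TCP at [162.428, 525.458, 205.446] pointing down, gripper open.
Joint ranges: [-3.03, 3.03], [-0.79, 2.21], [0.23, 2.52], [-1.04, 4.18], [0, 3.07], [-2.55, 2.55]. Speed limits (rad/s): [2.22, 2.22, 2.57, 3.14, 3.14, 3.14].

### API

Orientations are given as [roll, pitch, yaw] about the fixed x, y, z axes, in that order (R = Rz(yaw) Ry(pitch) Rx(roll)).
In Python, from cell import read_state, camera, camera_info, sign_off, grip_point_offset gives the robot as it stands.
- The arm moves only by the shell command python3 -m handwheel 'ROWS' [FORCE]. ROWS is text: rows parted by semicolons, each of 5 numbers parted by spaces: the shift along the world's x, y, z in units of 40 mm (1.0 is 40 mm), then the turn about the world's z in units of 5 degrees (1.0 is 5 degrees), then the closure, from 0 (fully open) to 1 (shut). In form: dx dy dz yaw gripper; .... A call has 1 to 12 rows; each row shifts and turns the commanded pose from where the row before left it; what a row does not reach is not made up. A row lasts 1/12 s, in which the tool goes at most 41.7 mm and 7.16 degrees, less where a joint would pass 70% of its speed; a pose out of reach is approached as far as the arm can. A call is refused whole if a number of a shift passes 1 or a number of a turn 1, either way. A call with a gripper value outside its range is refused whole. The fingers move at their own pace and stop on an object; FORCE is the grip in N (left out, the last holds). Time passes only in rows, so rows that do not move let the fingers close. It gives the time, the measured TCP pose, the force, the opening and the grip force at its end, in the units of the state.
- read_state(): the state, without advancing time (a new reading comes with each control period).
- camera(name): name is "scene" or "top" or "wrist"; returns (picture, depth): 420x560x3 uint8, red, green, blue; 420x560 float32, mm along the optical axis (not along the pixel's ray), 0 where there is no reading.
- camera_info(name): a dict with "intrinsics" (3x3 intrinsics, pixels), "k1" (the pictures are not rectified: a ray, as slopes to the right and down, at radius r is drawn at 1 + k1 r^2 times it, then the intrinsics apply), "world_from_camera" (4x4, takes a point from camera to world coordinates). Camera axes: x right, y down, z forward; pixel columns grow to the right and rows downward; lengths in mm; the calibration is good to about 2 mm. A picture is of the moment at which its call begins: read the wrist's pose just before it. camera_info takes no time and is no camera call; for the wrist camera it gives the pose at the moment of the call.
- sign_off(): hands the job in; it is judged then, once.
The state is a dict: "clock": time; "joints": joint angles; "qd": joint speeds; "effort": joint torques, N m; "eef_pos": TCP position; "eef_rot": TCP orientation; "wrist_force": force on the tool from outside, world axes, zero at the start; "moment": the same for the moment, N m; "finger_gap": finger opening in mm; "finger_force": force on a finger pad.
Only numpy, scipy, OpenCV 4.12 (cv2) and the standard library are available. Lean on these libraries where they do the work, as an engineer would, in place of code of your own. Each camera call takes 0.05 s, during which the arm holds its last target. There are 200 camera calls.

### The job

Tidy the low bench shelf: the three oblong cans belong side by side in its left half and the three round tins side by side in its right half (left and right as the robot sees them), so move the tin that is astray among the cans, and put up the can and the tin that stand on the bench. They must all end in one straight row along the middle of the board, upright, the cans square to it with their narrow sides to each other, and no more than a finger's breadth (20 mm) between one can and the next or one tin and the next. Set each piece down, do not drop it, and leave the three that already stand on their proper side of the shelf, and everything else on the bench, where they are.

Things in the scene. Friction and masses are not known exactly. Their poses are not given: they have to be found in the camera images.
- shelf: low plywood bench shelf, fixed: board 130 deep (x), 580 long (y), top face 90 above the bench. Origin on the bench under the board's centre; x to its rear, y along it to the robot's left (left half: y above 0). A batten along the rear edge (x 65 to 75) rises 10 above the board. The row stands on the board's lengthwise centre line, x = 0
- can_1: oblong tinplate can, paper label, black screw cap amid its top; body 42 (x) x 72 (y) x 104 high, cap 28 across, to 120; rigid, 0.2 to 0.35 kg; origin: centre of its underside; same after half a turn. On the shelf's left half, square to the board; at its far left place or the next one in (shelf y about 218 or 134); tin_2 has the other. Properly placed: leave it
- can_2: oblong tinplate can, paper label, black screw cap amid its top; body 42 (x) x 72 (y) x 104 high, cap 28 across, to 120; rigid, 0.2 to 0.35 kg; origin: centre of its underside; same after half a turn. On the shelf, last can before the board's middle (shelf y about 50), square to the board. Properly placed: leave it
- can_3: oblong tinplate can, paper label, black screw cap amid its top; body 42 (x) x 72 (y) x 104 high, cap 28 across, to 120; rigid, 0.2 to 0.35 kg; origin: centre of its underside; same after half a turn. Loose on the bench in front of the shelf, turned anyhow
- tin_1: squat round tinplate tin, paper label, flat lid; 62 across, 66 high; rigid, 0.2 to 0.3 kg; origin: centre of its underside. On the shelf's right half, 70 to 200 from the board's middle, with room for two more on one side or one on each. Properly placed: leave it
- tin_2: squat round tinplate tin, paper label, flat lid; 62 across, 66 high; rigid, 0.2 to 0.3 kg; origin: centre of its underside. Astray on the shelf's left half in the place of a can: at its far left place or between can_1 and can_2 (shelf y about 218 or 134), about 17 clear of any can beside it
- tin_3: squat round tinplate tin, paper label, flat lid; 62 across, 66 high; rigid, 0.2 to 0.3 kg; origin: centre of its underside. Loose on the bench in front of the shelf
- tape_measure: a black tape measure, 64 x 36 x 62 high, on the bench between can_3 and tin_3; a bystander, loose, to be left alone; origin at the middle of its underside
- wrench: a steel spanner 190 long lying flat on the bench beyond the loose pieces, off the shelf's left end; a bystander, loose, to be left alone; origin at the middle of its underside
- screwdriver: a screwdriver 200 long lying flat on the bench beyond the loose pieces, off the shelf's right end; a bystander, loose, to be left alone; origin at the middle of its underside
- brush_pot: a white pot 76 across with brushes, to 190 high, on the bench to the left; a bystander, loose, to be left alone; origin at the middle of its underside
- parts_dish: a steel dish of nuts, 110 across, 30 high, on the bench to the right; a bystander, loose, to be left alone; origin at the middle of its underside

How it is judged (in metres and radians):
At the end, for the whole second after the job is handed in: All six upright (0.1 rad), at rest on the board, centres within 15 mm of its centre line; cans at shelf y above 5 mm, square within 0.17 rad, each with another can's centre within 99 mm; tins at shelf y below -5 mm, each with another tin's centre within 89 mm (x of can_1 in the frame of shelf between -0.015 and 0.015 m and z of can_1 in the frame of shelf between 0.082 and 0.098 m and angle between each of can_1, can_2, can_3, tin_1, tin_2, tin_3's own z axis and vertical below 0.1 rad and linear speed of each of can_1, can_2, can_3, tin_1, tin_2, tin_3 below 0.02 m/s and y of each of can_1, can_2, can_3 in the frame of shelf above 0.005 m and x of can_2 in the frame of shelf between -0.015 and 0.015 m and z of can_2 in the frame of shelf between 0.082 and 0.098 m and x of can_3 in the frame of shelf between -0.015 and 0.015 m and z of can_3 in the frame of shelf between 0.082 and 0.098 m and x of tin_1 in the frame of shelf between -0.015 and 0.015 m and z of tin_1 in the frame of shelf between 0.082 and 0.098 m and y of each of tin_1, tin_2, tin_3 in the frame of shelf below -0.005 m and x of tin_2 in the frame of shelf between -0.015 and 0.015 m and z of tin_2 in the frame of shelf between 0.082 and 0.098 m and x of tin_3 in the frame of shelf between -0.015 and 0.015 m and z of tin_3 in the frame of shelf between 0.082 and 0.098 m and angle between the y axis of each of can_1, can_2, can_3 and the y axis of shelf, either way round below 0.17 rad and (horizontal distance between can_1 and can_2 below 0.099 m or horizontal distance between can_1 and can_3 below 0.099 m) and (horizontal distance between can_2 and can_1 below 0.099 m or horizontal distance between can_2 and can_3 below 0.099 m) and (horizontal distance between can_3 and can_1 below 0.099 m or horizontal distance between can_3 and can_2 below 0.099 m) and (horizontal distance between tin_1 and tin_2 below 0.089 m or horizontal distance between tin_1 and tin_3 below 0.089 m) and (horizontal distance between tin_2 and tin_1 below 0.089 m or horizontal distance between tin_2 and tin_3 below 0.089 m) and (horizontal distance between tin_3 and tin_1 below 0.089 m or horizontal distance between tin_3 and tin_2 below 0.089 m)); the robot touches nothing.
It fails at once if a can or tin is dropped (let fall from more than about 25 mm) ((linear speed of can_1 above 0.7 m/s and contact force between the fingers and can_1 below 0.5 N) or (linear speed of can_2 above 0.7 m/s and contact force between the fingers and can_2 below 0.5 N) or (linear speed of can_3 above 0.7 m/s and contact force between the fingers and can_3 below 0.5 N) or (linear speed of tin_1 above 0.7 m/s and contact force between the fingers and tin_1 below 0.5 N) or (linear speed of tin_2 above 0.7 m/s and contact force between the fingers and tin_2 below 0.5 N) or (linear speed of tin_3 above 0.7 m/s and contact force between the fingers and tin_3 below 0.5 N)).
It fails at once if a can or tin is knocked or tipped over (angle between any of can_1, can_2, can_3, tin_1, tin_2, tin_3's own z axis and vertical above 0.6 rad).
It fails at once if one of the three already on their proper side (can_1, can_2, tin_1) is shoved more than 20 mm (distance of any of can_1, can_2, tin_1 from where it was at the start of the episode above 0.02 m).
It fails at once if a bystander on the bench is shoved more than 30 mm (distance of any of tape_measure, wrench, screwdriver, brush_pot, parts_dish from where it was at the start of the episode above 0.03 m).
It also fails if it takes over 67 s, if anything falls off the work surface, if the arm or the gripper's body presses on something with over 40 N, if the wrist force passes 120 N, or if a joint passes its speed limit or range.

## Working session

There is one attempt and no reset: what is moved stays moved. The work goes in short steps, Python scripts to look and compute and a shell command to move; the robot and the scene stay as the last step left them, time stands still between calls to the robot, and variables do not carry over. Pictures are saved under pics/ and viewed, at most 10 in all, crops included, and the job is handed in when it is done.

```bash
mkdir -p pics
python3 - <<'E'
from cell import *
import cv2,numpy as np
print(read_state())
for n in("top","scene"):
    p,d=camera(n); np.savez(f"{n}0.npz",p=p,d=d); cv2.imwrite(f"pics/{n}0.png",p[:,:,::-1])
    i=camera_info(n);print(n,i)
E
```

```text
{'clock': 0.0, 'joints': array([ 1.20442326e+00,  3.00464895e-01,  1.52162586e+00,  2.36722252e-05,
        1.32072664e+00, -6.66244316e-02]), 'qd': array([-0.00168492,  0.00035932, -0.00037827,  0.00052816, -0.00113164,
        0.00125768]), 'effort': array([-8.47620668e-04, -5.31812525e+01, -3.52739668e+01,  7.07448763e-02,
        2.43707048e-02, -1.53810365e-04]), 'eef_pos': array([162.31008536, 525.20278404, 204.87080287]), 'eef_rot': array([-3.14037215e+00, -1.04415488e-04,  2.84183808e+00]), 'wrist_force': array([ 0.13300381,  0.08160106, -0.50101055]), 'moment': array([ 0.02588741, -0.01115331, -0.01976943]), 'finger_force': 0.0, 'finger_gap': 93.8088215635244}
top {'intrinsics': array([[450.98022214,   0.        , 274.55184434],
       [  0.        , 450.98022214, 214.56056306],
       [  0.        ,   0.        ,   1.        ]]), 'k1': -0.024035246590485383, 'world_from_camera': array([[ 1.52570666e-02, -9.80952872e-01,  1.93645771e-01,
         2.80816226e+02],
       [-9.99742254e-01, -1.17097329e-02,  1.94501432e-02,
        -7.75219726e+00],
       [-1.68121336e-02, -1.93892611e-01, -9.80878691e-01,
         1.37861246e+03],
       [ 0.00000000e+00,  0.00000000e+00,  0.00000000e+00,
         1.00000000e+00]])}
scene {'intrinsics': array([[514.52237064,   0.        , 273.27110501],
       [  0.        , 514.52237064, 208.59025978],
       [  0.        ,   0.        ,   1.        ]]), 'k1': -0.1489995474872522, 'world_from_camera': array([[-3.43396195e-03,  5.27905574e-01, -8.49296128e-01,
         1.72196658e+03],
       [ 9.99730138e-01, -1.77006085e-02, -1.50445584e-02,
         1.43244351e+01],
       [-2.29751645e-02, -8.49118598e-01, -5.27702330e-01,
         8.47241986e+02],
       [ 0.00000000e+00,  0.00000000e+00,  0.00000000e+00,
         1.00000000e+00]])}
```

View pics/top0.png

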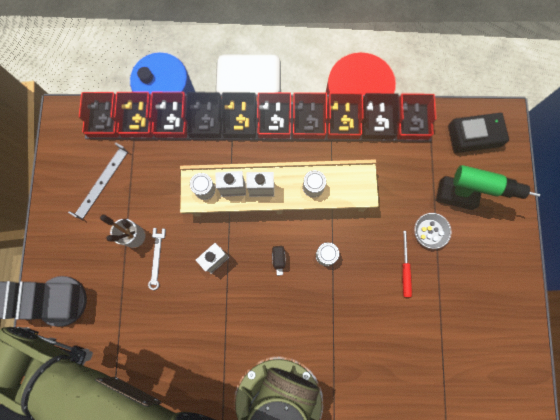

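View pics/scene0.png

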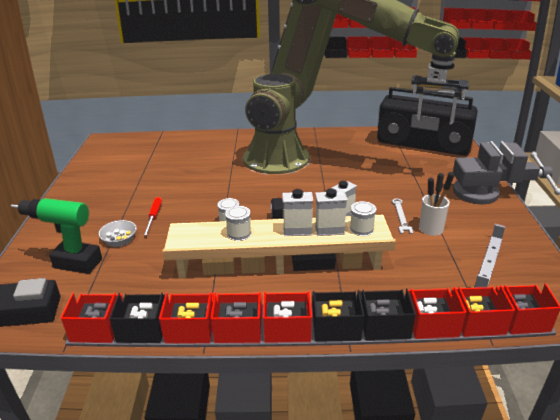

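The top view shows the shelf (columns 180–377, rows 162–212). On it are tin_2 at the far left (202,186), can_1 (230,181), can_2 (260,182) and tin_1 (315,183). On the bench are can_3 (211,258), tin_3 (328,254) and the tape (279,258).

```bash
cat > h.py <<'E'
import numpy as np,cv2
from cell import *
def rays(i,uv):
    n=cv2.undistortPoints(np.asarray(uv,float).reshape(-1,1,2),i["intrinsics"],np.array([i["k1"],0,0,0.]))[:,0]
    return np.c_[n,np.ones(len(n))]
def cloud(i,d):
    h,w=d.shape; v,u=np.mgrid[:h,:w]
    P=rays(i,np.c_[u.ravel(),v.ravel()])*d.reshape(-1,1); T=i["world_from_camera"]
    W=(P@T[:3,:3].T+T[:3,3]).reshape(h,w,3); W[d==0]=np.nan; return W
def blobs(W,lo,hi,box,amin=20):
    "components with world z in lo..hi inside box x0,x1,y0,y1 -> centre, minAreaRect in world"
    m=(W[...,2]>lo)&(W[...,2]<hi)&(W[...,0]>box[0])&(W[...,0]<box[1])&(W[...,1]>box[2])&(W[...,1]<box[3])
    n,L=cv2.connectedComponents(m.astype(np.uint8),connectivity=4); out=[]
    for k in range(1,n):
        p=W[L==k]
        if len(p)<amin: continue
        r=cv2.minAreaRect(p[:,:2].astype(np.float32))
        vv,uu=np.where(L==k)
        out.append(r); print(len(p),"px",(uu.mean().round(),vv.mean().round()),"rect c",np.round(r[0],1),"size",np.round(r[1],1),"ang",round(r[2],1),"z",np.median(p[:,2]).round(1))
    return out
E
python3 - <<'E'
from h import *
z=np.load("top0.npz"); W=cloud(camera_info("top"),z["d"])
b=(200,560,-330,330)
for nm,lo,hi in(("board",84,95),("batten",96,108),("tin shelf",148,165),("can shelf",187,200),("caps shelf",203,216),):
    print(nm); blobs(W,lo,hi,(380,600,-350,350),8)
for nm,lo,hi in(("tin/tape bench",54,75),("can",96,110),("cap",113,126)):
    print(nm); blobs(W,lo,hi,(150,380,-200,260),8)
E
```

```text
board
2871 px (np.float64(273.0), np.float64(202.0)) rect c [569.7   6.7] size [ 60.6 581.8] ang 0.0 z 89.2
batten
18 px (np.float64(233.0), np.float64(194.0)) rect c [591.6 139.6] size [ 1.9 41.3] ang 3.8 z 101.1
8 px (np.float64(254.0), np.float64(195.0)) rect c [590.5  80. ] size [ 1.7 20.2] ang 1.4 z 100.5
291 px (np.float64(210.0), np.float64(256.0)) rect c [409.2 199.7] size [44.3 73.6] ang 42.7 z 103.3
tin shelf
128 px (np.float64(200.0), np.float64(190.0)) rect c [588.7 226.1] size [21.7 59.2] ang 1.0 z 155.6
38 px (np.float64(231.0), np.float64(190.0)) rect c [591.1 140.4] size [ 2.9 70.2] ang 4.9 z 158.3
49 px (np.float64(314.0), np.float64(189.0)) rect c [594.8 -92.6] size [39.2 10.4] ang 88.5 z 154.6
35 px (np.float64(258.0), np.float64(190.0)) rect c [591.   62.2] size [ 2.5 58.5] ang 0.6 z 158.9
can shelf
99 px (np.float64(228.0), np.float64(185.0)) rect c [594.  141.1] size [70.9 11.7] ang 90.0 z 193.0
109 px (np.float64(259.0), np.float64(186.0)) rect c [594.6  57.8] size [10.6 73.5] ang 0.1 z 193.3
caps shelf
tin/tape bench
can
20 px (np.float64(206.0), np.float64(268.0)) rect c [374.9 210. ] size [ 8.7 18.8] ang 1.3 z 102.1
cap
```

Run:
```python
from h import *
z=np.load("top0.npz"); W=cloud(camera_info("top"),z["d"])
s=(500,700,-350,350); b=(300,520,-250,350)
for nm,lo,hi,bx in(("board",84,95,s),("batten",97,108,s),("tin shelf",148,165,s),("can shelf",187,200,s),("caps shelf",203,216,s),("tin/tape",54,75,b),("can",96,110,b),("cap",113,126,b),("low",4,40,b)):
    print(nm); blobs(W,lo,hi,bx,12)
```

```text
board
6049 px (np.float64(289.0), np.float64(189.0)) rect c [617.7   8.8] size [134.4 581.3] ang 2.5 z 89.3
batten
266 px (np.float64(315.0), np.float64(163.0)) rect c [691.  -99.7] size [ 12.1 266.3] ang 2.6 z 99.8
16 px (np.float64(367.0), np.float64(161.0)) rect c [ 696.  -251.5] size [21.3  6.9] ang 84.6 z 99.3
65 px (np.float64(259.0), np.float64(164.0)) rect c [683.9  66. ] size [10.3 59.4] ang 0.5 z 99.7
132 px (np.float64(203.0), np.float64(166.0)) rect c [676.6 233.1] size [ 11.8 135. ] ang 2.1 z 100.2
63 px (np.float64(236.0), np.float64(165.0)) rect c [680.4 130.9] size [10.  59.7] ang 1.7 z 99.7
12 px (np.float64(235.0), np.float64(194.0)) rect c [592.  132.5] size [ 1.9 27. ] ang 4.1 z 102.8
tin shelf
387 px (np.float64(314.0), np.float64(181.0)) rect c [620.6 -93.6] size [60.5 62.1] ang 43.6 z 155.4
391 px (np.float64(201.0), np.float64(183.0)) rect c [609.  226.5] size [62.3 60. ] ang 3.8 z 155.5
38 px (np.float64(231.0), np.float64(190.0)) rect c [591.1 140.4] size [ 2.9 70.2] ang 4.9 z 158.3
35 px (np.float64(258.0), np.float64(190.0)) rect c [591.   62.2] size [ 2.5
[... 561 characters left out ...]
 (np.float64(278.0), np.float64(256.0)) rect c [416.6   6.5] size [62.2 35.4] ang 0.7 z 60.5
21 px (np.float64(221.0), np.float64(259.0)) rect c [405.1 173.2] size [ 3.3 39. ] ang 46.9 z 65.2
can
318 px (np.float64(210.0), np.float64(257.0)) rect c [409.2 199.7] size [44.3 73.6] ang 42.7 z 103.3
cap
77 px (np.float64(209.0), np.float64(256.0)) rect c [408.  198.1] size [26.1 25. ] ang 7.0 z 119.3
low
21 px (np.float64(319.0), np.float64(260.0)) rect c [ 413.1 -115.8] size [40.7  7.7] ang 34.3 z 22.6
48 px (np.float64(219.0), np.float64(265.0)) rect c [392.8 186. ] size [ 7.3 72.9] ang 40.9 z 17.2
42 px (np.float64(279.0), np.float64(271.0)) rect c [377.4   6.3] size [17.9 24.3] ang 0.3 z 8.5
```

```bash
python3 -m handwheel '.6 -.3 .6 -.94 0;.6 -.3 .6 -.94 0;.6 -.3 .6 -.94 0;.6 -.3 .6 -.94 0;.8 -.57 0 -.94 0;.8 -.57 0 -.94 0;.8 -.57 0 -.94 0;.8 -.57 0 -.94 0;.8 -.57 0 -.94 0;.8 -.57 0 -.94 0;.8 -.57 0 -.94 0;.8 -.57 0 -.94 0'
python3 -m handwheel '.8 -.57 0 -.94 0;.8 -.57 0 -.94 0;.77 -.57 0 -.94 0;0 0 0 0 0'
python3 - <<'E'
from h import *
s=read_state(); print(s["eef_pos"],s["eef_rot"])
i=camera_info("wrist"); p,d=camera("wrist"); cv2.imwrite("pics/w1.png",p[:,:,::-1]); W=cloud(i,d)
box=(500,720,-350,350)
for lo,hi in((84,95),(97,106),(148,165),(187,200),(203,216)): print(lo); blobs(W,lo,hi,box,200)
E
```

```text
clock: 1.1
eef_pos: [515.7, 293.5, 301.2]
eef_rot: [-3.141, 0.0, 1.853]
wrist_force: [-0.1, 0.1, 0.2]
finger_gap: 94.0
finger_force: 0.0
clock: 1.43
eef_pos: [612.9, 222.0, 299.3]
eef_rot: [-3.139, 0.002, 1.601]
wrist_force: [0.1, 0.4, -0.6]
finger_gap: 93.9
finger_force: 0.0
[612.86476878 222.02967052 299.33244023] [-3.13945798e+00  1.55371960e-03  1.60113332e+00]
84
16055 px (np.float64(271.0), np.float64(217.0)) rect c [615.6 153. ] size [139.2 289. ] ang 1.7 z 90.0
804 px (np.float64(237.0), np.float64(402.0)) rect c [575.7 -82.3] size [37.2 62.2] ang 1.8 z 90.1
1028 px (np.float64(306.0), np.float64(401.0)) rect c [667.1 -79.8] size [41.4 62.8] ang 2.2 z 90.0
97
2066 px (np.float64(331.0), np.float64(229.0)) rect c [682.4 158.8] size [ 10.5 279.5] ang 2.4 z 99.9
277 px (np.float64(324.0), np.float64(401.0)) rect c [692.2 -68.9] size [10.4 61.8] ang 2.5 z 100.1
148
3392 px (np.float64(271.0), np.float64(197.0)) rect c [611.9 224.9] size [63.  62.7] ang 0.8 z 156.5
266 px (np.float64(270.0), np.float64(246.0)) rect c [612.1 175.3] size [42.3  4.5] ang 4.2 z 156.6
187
2711 px (np.float64(271.0), np.float64(292.0)) rect c [614.4 140.4] size [43.7 75. ] ang 3.7 z 194.0
377 px (np.float64(268.0), np.float64(342.0)) rect c [613.6  90.8] size [43.1  6.6] ang 1.6 z 193.6
572 px (np.float64(268.0), np.float64(396.0)) rect c [614.3  31.8] size [43.2 25.3] ang 2.5 z 193.9
203
779 px (np.float64(271.0), np.float64(304.0)) rect c [614.3 141.4] size [27.3 26.9] ang 2.2 z 209.8
296 px (np.float64(268.0), np.float64(389.0)) rect c [614.6  51.4] size [26.5 15.8] ang 3.7 z 209.8
```

View pics/w1.png

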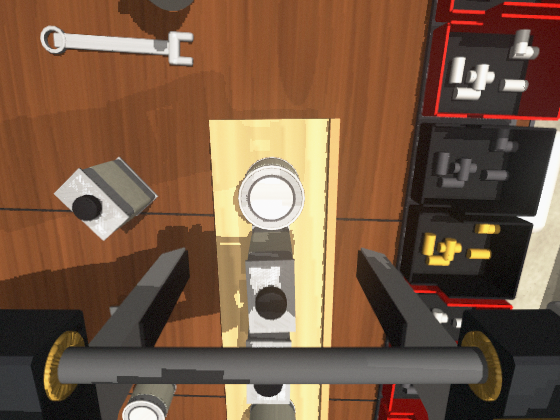

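The wrist view shows tin_2 at (271,197) with a clear space around it, can_1 at (270,303), the board edges at columns 212 and 335, and can_3 at the left (105,200).

```bash
python3 -m handwheel '0 .05 -.9 .14 0;0 .02 -.9 0 0;0 0 -.9 0 0;0 0 -.9 0 0;0 0 -.7 0 0;0 0 -.3 0 0;0 0 0 0 0;0 0 0 0 1;0 0 0 0 1;0 0 0 0 1;0 0 0 0 1;0 0 0 0 1' 30; python3 -m handwheel '0 0 0 0 1;0 0 0 0 1;0 0 0 0 1;0 0 0 0 1'
```

```text
clock: 2.48
eef_pos: [609.6, 229.6, 118.5]
eef_rot: [3.14, -0.0, 1.624]
wrist_force: [7.2, 0.9, 2.6]
finger_gap: 64.0
finger_force: 2.5
clock: 2.82
eef_pos: [609.7, 229.5, 118.4]
eef_rot: [3.14, -0.0, 1.623]
wrist_force: [0.0, -1.2, 7.9]
finger_gap: 61.8
finger_force: 30.0
```

```bash
python3 -m handwheel '0 0 .3 0 1;0 0 .8 0 1;0 0 .9 0 1;0 0 .9 0 1;0 0 .8 0 1;0 -.3 .6 0 1;.05 -.7 0 0 1;.05 -.9 0 0 1;.05 -.95 0 0 1;.05 -.95 0 0 1;.05 -.95 0 0 1;.05 -.95 0 0 1';python3 -m handwheel '.05 -.95 0 0 1;.05 -.95 0 0 1;0 -.95 0 0 1;0 -.9 0 0 1;0 -.35 0 0 1;0 0 0 0 1;0 0 0 0 1'
python3 - <<'E'
from h import *
s=read_state(); print(s["eef_pos"],s["eef_rot"])
i=camera_info("wrist"); p,d=camera("wrist"); cv2.imwrite("pics/w2.png",p[:,:,::-1]); W=cloud(i,d)
box=(500,720,-400,350)
for lo,hi in((84,95),(97,106),(148,165),(187,200)): print(lo); blobs(W,lo,hi,box,200)
E
```

```text
clock: 3.82
eef_pos: [620.7, -0.3, 289.8]
eef_rot: [-3.141, -0.0, 1.624]
wrist_force: [1.0, 0.5, -3.4]
finger_gap: 61.9
finger_force: 30.0
clock: 4.4
eef_pos: [625.0, -162.7, 289.4]
eef_rot: [-3.141, -0.001, 1.622]
wrist_force: [0.8, 1.7, -3.1]
finger_gap: 61.6
finger_force: 30.0
[ 625.00934165 -162.65742112  289.38758948] [-3.14094576e+00 -5.62450236e-04  1.62237658e+00]
84
23135 px (np.float64(274.0), np.float64(103.0)) rect c [ 623.7 -109.9] size [131.  269.4] ang 2.3 z 89.8
97
2541 px (np.float64(342.0), np.float64(120.0)) rect c [ 693.5 -100.8] size [ 10.7 251.3] ang 2.3 z 99.8
148
4235 px (np.float64(273.0), np.float64(128.0)) rect c [622.5 -95.5] size [63.1 63. ] ang 12.0 z 156.5
187
```

View pics/w2.png

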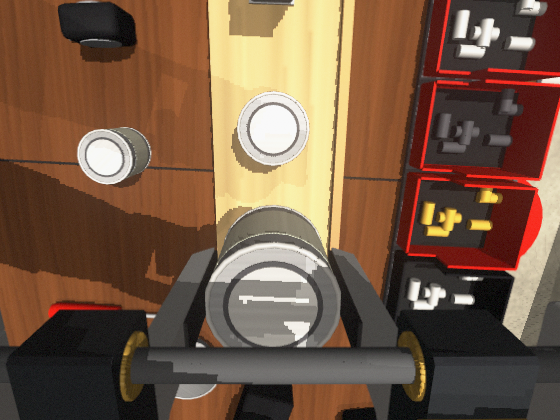

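The held tin is centred above the board. tin_1 (273,128) is clear of it and the slot is free.

```bash
python3 -m handwheel '.02 -.07 -.8 -.1 1;0 0 -.9 0 1;0 0 -.9 0 1;0 0 -.9 0 1;0 0 -.5 0 1;0 0 -.2 0 1;0 0 0 0 1;0 0 0 0 1' ;python3 -m handwheel '0 0 -.05 0 1;0 0 0 0 1'
```

```text
clock: 5.12
eef_pos: [626.7, -164.4, 122.7]
eef_rot: [3.14, 0.0, 1.616]
wrist_force: [-0.4, 0.8, -3.5]
finger_gap: 61.5
finger_force: 30.0
clock: 5.28
eef_pos: [626.5, -165.1, 120.4]
eef_rot: [3.14, 0.001, 1.615]
wrist_force: [-0.8, -1.0, -3.0]
finger_gap: 61.6
finger_force: 30.0
```

```bash
python3 -m handwheel '0 0 -.04 0 1;0 0 0 0 1'; python3 -m handwheel '0 0 -.02 0 1;0 0 0 0 1'
```

```text
clock: 5.45
eef_pos: [626.3, -165.3, 118.3]
eef_rot: [3.141, 0.0, 1.615]
wrist_force: [0.4, -0.3, -3.0]
finger_gap: 61.8
finger_force: 30.0
clock: 5.62
eef_pos: [626.3, -165.4, 118.2]
eef_rot: [3.141, 0.0, 1.615]
wrist_force: [-1.7, 1.6, 5.3]
finger_gap: 61.6
finger_force: 30.0
```

```bash
python3 -m handwheel '0 0 0 0 .15;0 0 0 0 0;0 0 0 0 0;0 0 0 0 0;0 0 0 0 0;0 0 .3 0 0;0 0 .8 0 0;0 0 .9 0 0;0 0 .9 0 0;-.5 .05 .7 0 0;-.9 .1 0 0 0;-.9 .1 0 0 0';python3 -m handwheel '-.95 .1 0 0 0;-.95 .1 0 0 0;-.7 .1 0 0 0;0 0 0 0 0;0 0 0 0 0'
python3 - <<'E'
from h import *
s=read_state(); print(s["eef_pos"],s["eef_rot"])
i=camera_info("wrist"); p,d=camera("wrist"); W=cloud(i,d)
blobs(W,58,72,(360,500,-250,60),200); print("shelf");blobs(W,148,165,(500,720,-400,350),200)
E
```

```text
clock: 6.62
eef_pos: [533.4, -155.3, 263.1]
eef_rot: [3.139, 0.001, 1.615]
wrist_force: [1.0, -0.5, -1.6]
finger_gap: 94.1
finger_force: 0.0
clock: 7.03
eef_pos: [429.6, -143.4, 262.7]
eef_rot: [3.139, 0.001, 1.614]
wrist_force: [-0.1, 0.3, 0.6]
finger_gap: 94.1
finger_force: 0.0
[ 429.57970731 -143.3877502   262.65679304] [3.13918034e+00 1.15231029e-03 1.61428174e+00]
2047 px (np.float64(267.0), np.float64(43.0)) rect c [419.    3.8] size [60.5 32.9] ang 4.2 z 61.1
2558 px (np.float64(272.0), np.float64(186.0)) rect c [ 430.3 -140.6] size [61.7 62.9] ang 2.0 z 66.5
shelf
464 px (np.float64(523.0), np.float64(7.0)) rect c [612.4  20.7] size [ 6.8 39.6] ang 81.9 z 155.8
4835 px (np.float64(505.0), np.float64(163.0)) rect c [622.2 -95.6] size [63.3 63.5] ang 59.4 z 156.3
3951 px (np.float64(491.0), np.float64(247.0)) rect c [ 626.6 -170.1] size [62.9 62.9] ang 49.8 z 156.5
```

```bash
python3 -m handwheel '.02 .05 -.8 0 0;0 .02 -1 0 0;0 0 -1 0 0;0 0 -1 0 0;0 0 -1 0 0;0 0 -.7 0 0;0 0 -.27 0 0;0 0 0 0 0;0 0 0 0 1;0 0 0 0 1;0 0 0 0 1;0 0 0 0 1';python3 -m handwheel '0 0 0 0 1;0 0 0 0 1;0 0 0 0 1;0 0 0 0 1;0 0 0 0 1'
```

```text
clock: 8.08
eef_pos: [431.5, -140.8, 31.2]
eef_rot: [3.14, 0.001, 1.615]
wrist_force: [0.5, 0.2, -0.6]
finger_gap: 70.5
finger_force: 0.0
clock: 8.5
eef_pos: [431.1, -140.7, 30.9]
eef_rot: [3.141, 0.0, 1.615]
wrist_force: [-1.9, -0.5, 6.7]
finger_gap: 61.3
finger_force: 30.0
```

```bash
python3 -m handwheel '0 0 .3 0 1;0 0 .8 0 1;0 0 .9 0 1;0 -.2 .9 0 1;0 -.4 .8 0 1;.3 -.5 .5 0 1;.7 -.5 0 0 1;.8 -.5 0 0 1;.85 -.4 0 0 1;.9 0 0 0 1;.9 0 0 0 1;.5 -.07 0 0 1';python3 -m handwheel '0 0 0 0 1;0 0 0 0 1'
```

```text
clock: 9.5
eef_pos: [631.2, -242.7, 197.0]
eef_rot: [-3.141, -0.001, 1.615]
wrist_force: [-1.0, 0.7, -3.0]
finger_gap: 61.8
finger_force: 30.0
clock: 9.67
eef_pos: [628.9, -243.1, 196.8]
eef_rot: [-3.14, -0.001, 1.615]
wrist_force: [-0.8, 0.1, -2.5]
finger_gap: 61.9
finger_force: 30.0
```

Down 74 mm (1.84 units), the last part in small steps.

```bash
python3 -m handwheel '0 0 -.6 0 1;0 0 -.7 0 1;0 0 -.4 0 1;0 0 -.1 0 1;0 0 0 0 1;0 0 0 0 1';python3 -m handwheel '0 0 -.04 0 1;0 0 0 0 1';python3 -m handwheel '0 0 -.03 0 1;0 0 0 0 1'
```

```text
clock: 10.17
eef_pos: [628.9, -243.6, 127.8]
eef_rot: [3.14, 0.001, 1.615]
wrist_force: [-0.4, -0.1, -1.3]
finger_gap: 61.8
finger_force: 30.0
clock: 10.33
eef_pos: [629.1, -243.5, 125.9]
eef_rot: [3.14, 0.001, 1.615]
wrist_force: [0.3, -0.1, -1.9]
finger_gap: 61.7
finger_force: 30.0
clock: 10.5
eef_pos: [628.9, -243.4, 123.8]
eef_rot: [3.141, 0.0, 1.615]
wrist_force: [-1.0, -0.1, -2.6]
finger_gap: 61.6
finger_force: 30.0
```

```bash
python3 -m handwheel '0 0 -.04 0 1;0 0 0 0 1';python3 -m handwheel '0 0 -.04 0 1;0 0 0 0 1'
```

```text
clock: 10.67
eef_pos: [628.8, -243.3, 121.6]
eef_rot: [-3.141, -0.0, 1.615]
wrist_force: [-1.0, 0.0, -2.4]
finger_gap: 61.5
finger_force: 30.0
clock: 10.83
eef_pos: [628.9, -243.4, 121.0]
eef_rot: [3.141, 0.0, 1.615]
wrist_force: [-2.5, 0.5, 3.9]
finger_gap: 61.7
finger_force: 30.0
```

```bash
python3 -m handwheel '0 0 0 0 .15;0 0 0 0 0;0 0 0 0 0;0 0 0 0 0;0 0 0 0 0;0 0 .3 0 0;0 0 .8 0 0;0 0 .9 0 0;0 0 .9 0 0;-.4 .2 .8 0 0;-.5 .6 .5 .8 0;-.4 .9 0 .8 0';python3 -m handwheel '-.4 .9 0 .8 0;-.4 .9 0 .8 0;-.4 .9 0 .8 0;-.4 .9 0 .8 0;-.4 .9 0 .8 0;-.4 .9 0 .8 0;-.4 .9 0 .8 0;-.4 .9 0 .8 0;-.4 .9 0 0 0;-.4 .9 0 0 0;-.4 .5 0 0 0;0 0 0 0 0'
python3 - <<'E'
from h import *
s=read_state(); print(s["eef_pos"],s["eef_rot"])
i=camera_info("wrist"); p,d=camera("wrist"); cv2.imwrite("pics/w3.png",p[:,:,::-1]); W=cloud(i,d)
blobs(W,98,110,(300,520,100,300),200);blobs(W,113,125,(300,520,100,300),100)
E
```

```text
clock: 11.83
eef_pos: [576.5, -176.7, 293.7]
eef_rot: [3.135, 0.004, 1.755]
wrist_force: [0.8, 1.3, 0.8]
finger_gap: 94.0
finger_force: 0.0
clock: 12.83
eef_pos: [398.7, 207.6, 289.5]
eef_rot: [3.14, -0.0, 2.317]
wrist_force: [-0.0, -0.1, 0.1]
finger_gap: 94.1
finger_force: 0.0
[398.69669142 207.5504869  289.45257955] [ 3.14002341e+00 -1.13076274e-04  2.31674440e+00]
2087 px (np.float64(274.0), np.float64(203.0)) rect c [411.7 197.6] size [43.6 73.6] ang 42.7 z 103.9
549 px (np.float64(274.0), np.float64(208.0)) rect c [411.3 198.1] size [26.1 27.2] ang 43.3 z 119.6
```

View pics/w3.png

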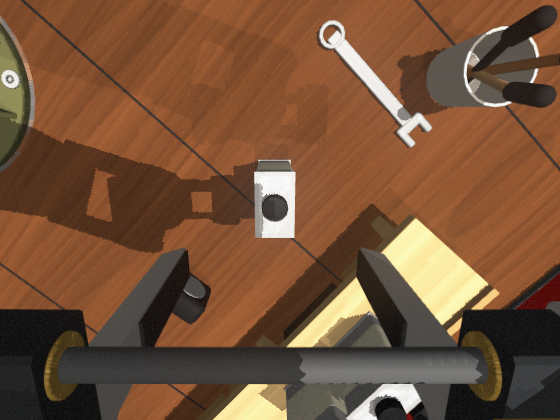

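The can sits at (274,203), square in the view between the fingers. The cap is at (274,208), and the wrench and pot are well clear.

```bash
python3 -m handwheel '.32 -.24 -.5 0 0;0 0 -1 0 0;0 0 -1 0 0;0 0 -1 0 0;0 0 -1 0 0;0 0 -1 0 0;0 0 -.45 0 0;0 0 0 0 0;0 0 0 0 1;0 0 0 0 1;0 0 0 0 1;0 0 0 0 1';python3 -m handwheel '0 0 0 0 1;0 0 0 0 1;0 0 0 0 1;0 0 0 0 1;0 0 0 0 1;0 0 0 0 1;0 0 0 0 1'
```

```text
clock: 13.88
eef_pos: [414.5, 195.2, 51.8]
eef_rot: [3.139, 0.001, 2.313]
wrist_force: [-0.3, -0.3, -1.2]
finger_gap: 70.9
finger_force: 0.0
clock: 14.47
eef_pos: [413.7, 195.1, 50.3]
eef_rot: [3.142, -0.0, 2.313]
wrist_force: [-0.7, -0.3, 2.7]
finger_gap: 41.8
finger_force: 30.0
```

```bash
python3 -m handwheel '0 0 .3 0 1;0 0 .8 0 1;0 .1 .9 -.8 1;0 .1 .9 -.8 1;0 .15 .9 -.8 1;.1 .15 .7 -.8 1;.2 .15 0 -.8 1;.3 0 0 -.8 1;.3 0 0 -.8 1;.3 0 0 -.8 1;.3 0 0 -.8 1;.3 0 0 -.8 1';python3 -m handwheel '.5 0 0 0 1;.6 0 0 0 1;.6 0 0 0 1;.6 0 0 0 1;.5 0 0 0 1;.3 0 0 0 1;0 0 0 0 1;0 0 0 0 1'
python3 - <<'E'
from h import *
s=read_state(); print(s["eef_pos"],s["eef_rot"])
i=camera_info("wrist"); p,d=camera("wrist"); cv2.imwrite("pics/w4.png",p[:,:,::-1]); W=cloud(i,d)
for lo,hi in((84,95),(97,106),(187,200),(203,215),(270,310)): print(lo); blobs(W,lo,hi,(500,720,0,400),100)
E
```

```text
clock: 15.47
eef_pos: [485.9, 221.0, 229.5]
eef_rot: [-3.14, 0.0, 1.611]
wrist_force: [-0.7, 0.3, -3.5]
finger_gap: 41.8
finger_force: 30.0
clock: 16.13
eef_pos: [609.4, 220.9, 229.0]
eef_rot: [-3.14, 0.0, 1.615]
wrist_force: [0.1, 0.8, -3.4]
finger_gap: 41.6
finger_force: 30.0
[609.37775267 220.90788969 228.95429519] [-3.13956051e+00  4.37125044e-04  1.61459236e+00]
84
11604 px (np.float64(273.0), np.float64(164.0)) rect c [609.5 228.6] size [130.7 135.7] ang 2.4 z 89.9
239 px (np.float64(229.0), np.float64(388.0)) rect c [570.2   5.6] size [32.7 11.7] ang 1.5 z 90.0
383 px (np.float64(315.0), np.float64(389.0)) rect c [664.8   7.8] size [38.6 16.4] ang 3.3 z 90.0
97
1802 px (np.float64(349.0), np.float64(195.0)) rect c [679.8 222.2] size [ 10.7 153.4] ang 2.5 z 99.9
152 px (np.float64(336.0), np.float64(394.0)) rect c [688.3  13. ] size [ 9.5 25.5] ang 2.8 z 99.9
187
244 px (np.float64(272.0), np.float64(181.0)) rect c [608.3 260.5] size [39.3  1.5] ang 2.5 z 193.9
213 px (np.float64(273.0), np.float64(385.0)) rect c [616.7 105.9] size [42.8  4.6] ang 3.4 z 193.9
1528 px (np.float64(269.0), np.float64(406.0)) rect c [613.6  84. ] size [43.6 21.8] ang 1.6 z 193.8
203
247 px (np.float64(272.0), np.float64(185.0)) rect c [608.4 260.8] size [39.7  1.5] ang 2.9 z 209.7
270
18036 px (np.float64(272.0), np.float64(287.0)) rect c [609.8 234.2] size [66.8 56.6] ang 2.7 z 282.9
```

View pics/w4.png

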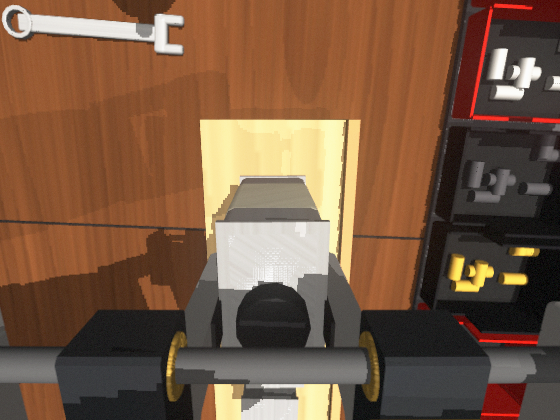

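The can is held square above the middle of the free place. Its outer face is at y≈260.5, which leaves about 11 mm to can_1. Lowering it now.

```bash
python3 -m handwheel '.02 0 -.6 0 1;0 0 -.8 0 1;0 0 -.5 0 1;0 0 -.15 0 1;0 0 0 0 1;0 0 0 0 1';python3 -m handwheel '0 0 -.05 0 1;0 0 0 0 1';python3 -m handwheel '0 0 -.04 0 1;0 0 0 0 1'
```

```text
clock: 16.68
eef_pos: [610.6, 221.3, 149.8]
eef_rot: [3.14, -0.0, 1.615]
wrist_force: [0.3, 0.6, -1.8]
finger_gap: 41.7
finger_force: 30.0
clock: 16.85
eef_pos: [610.8, 221.2, 147.6]
eef_rot: [3.14, -0.001, 1.615]
wrist_force: [-0.6, -0.5, -3.4]
finger_gap: 42.0
finger_force: 30.0
clock: 17.02
eef_pos: [610.5, 221.1, 145.0]
eef_rot: [3.141, -0.0, 1.615]
wrist_force: [-0.7, -0.6, -2.8]
finger_gap: 41.9
finger_force: 30.0
```

```bash
python3 -m handwheel '0 0 -.06 0 1;0 0 0 0 1';python3 -m handwheel '0 0 -.05 0 1;0 0 0 0 1';python3 -m handwheel '0 0 -.03 0 1;0 0 0 0 1'
```

```text
clock: 17.18
eef_pos: [610.3, 221.0, 141.9]
eef_rot: [-3.141, 0.0, 1.615]
wrist_force: [0.8, 0.3, -3.8]
finger_gap: 41.7
finger_force: 30.0
clock: 17.35
eef_pos: [610.5, 221.1, 140.4]
eef_rot: [3.141, -0.0, 1.615]
wrist_force: [0.3, 0.1, -0.9]
finger_gap: 41.8
finger_force: 30.0
clock: 17.52
eef_pos: [610.6, 221.1, 140.3]
eef_rot: [3.141, -0.0, 1.615]
wrist_force: [-3.6, -0.7, 7.3]
finger_gap: 41.9
finger_force: 30.0
```

Seated. Next: release, lift straight up, back away and check everything.

```bash
python3 -m handwheel '0 0 0 0 .5;0 0 0 0 .3;0 0 0 0 0;0 0 0 0 0;0 0 0 0 0;0 0 0 0 0;0 0 .3 0 0;0 0 .8 0 0;0 0 .9 0 0;0 0 .9 0 0;0 0 .9 0 0;0 0 .5 0 0';python3 -m handwheel '-.7 0 .2 0 0;-.9 0 0 0 0;-.9 0 0 0 0;-.9 0 0 0 0;-.9 0 0 0 0;-.9 0 0 0 0;-.6 0 0 0 0;0 0 0 0 0;0 0 0 0 0'
python3 - <<'E'
from h import *
p,d=camera("top"); cv2.imwrite("pics/top1.png",p[:,:,::-1]); W=cloud(camera_info("top"),d)
s=(500,700,-350,350); b=(300,520,-250,350)
for nm,lo,hi,bx in(("batten",97,108,s),("tins",148,165,s),("can",187,200,s),("caps",203,216,s),("tape",54,75,b)):
    print(nm); blobs(W,lo,hi,bx,40)
E
```

```text
clock: 18.52
eef_pos: [610.6, 221.1, 316.9]
eef_rot: [3.136, -0.001, 1.615]
wrist_force: [-0.3, 0.0, -0.0]
finger_gap: 94.0
finger_force: 0.0
clock: 19.27
eef_pos: [377.9, 221.2, 320.5]
eef_rot: [3.139, -0.001, 1.616]
wrist_force: [0.6, -1.1, 0.4]
finger_gap: 94.1
finger_force: 0.0
batten
169 px (np.float64(332.0), np.float64(162.0)) rect c [ 693.3 -157. ] size [ 11.7 185.9] ang 2.8 z 99.8
100 px (np.float64(272.0), np.float64(164.0)) rect c [685.1  28.8] size [ 11.6 103.4] ang 2.4 z 99.9
180 px (np.float64(210.0), np.float64(166.0)) rect c [677.3 210.1] size [ 12.4 181.8] ang 2.3 z 99.7
tins
400 px (np.float64(367.0), np.float64(179.0)) rect c [ 628.  -240.3] size [61.8 63. ] ang 44.9 z 155.7
398 px (np.float64(341.0), np.float64(179.0)) rect c [ 625.3 -167.9] size [62.5 61.6] ang 62.3 z 155.6
392 px (np.float64(314.0), np.float64(181.0)) rect c [620.2 -93.6] size [61.8 61.3] ang 78.1 z 155.6
44 px (np.float64(260.0), np.float64(190.0)) rect c [590.7  56.6] size [ 3.5 69.6] ang 3.3 z 157.3
can
340 px (np.float64(229.0), np.float64(180.0)) rect c [612.7 141.4] size [46.2 72.2] ang 3.6 z 193.3
332 px (np.float64(198.0), np.float64(180.0)) rect c [608.8 226.3] size [44.4 72.6] ang 3.1 z 193.1
347 px (np.float64(259.0), np.float64(180.0)) rect c [612.   58.5] size [44.8 74.5] ang 0.6 z 193.0
caps
81 px (np.float64(228.0), np.float64(178.0)) rect c [611.9 142.1] size [26.1 26.2] ang 16.2 z 209.0
82 px (np.float64(259.0), np.float64(178.0)) rect c [611.1  58.1] size [25.6 25.9] ang 36.4 z 209.1
83 px (np.float64(197.0), np.float64(179.0)) rect c [607.6 225.4] size [25.7 25.2] ang 43.4 z 209.6
tape
248 px (np.float64(278.0), np.float64(256.0)) rect c [416.6   5. ] size [62.3 38.1] ang 0.9 z 60.0
```

View pics/top1.png

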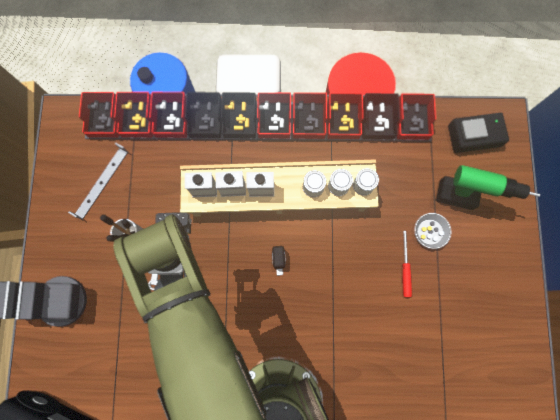

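The three cans stand side by side at (198,180), (229,180) and (259,180), and the three tins at (314,181), (341,179) and (367,179). Can spacings are about 84 mm and tin spacings about 73 mm, all are on the centre line, and the bystanders I can see are unmoved. Handing in.

```bash
python3 -c "
from cell import sign_off; print(sign_off())"
```

```text
the job is handed in; nothing more can be done
None
```

The shelf is tidied and the job is handed in, with three cans in a row in its left half and three tins in its right half; `sign_off()` gave no verdict, but my last camera check showed everything within the limits.

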